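Set up the staging plate for a shaft inspection

ROBOT

A 6-joint arm with a two-finger parallel gripper is mounted at the origin on the work surface. World frame = base frame: x ahead of the robot, y to its left, z up, the work surface at z = 0. Lengths are in m, angles in rad, forces in N, time in s.
With the tool pointing down it reaches from about 0.35 to 0.775 m from the base axis. Payload 7.3 kg.
Tool frame: the origin (TCP) lies at the centre of the arm's flange, where the gripper is bolted on; the fingertips stand 178 mm ahead of it and the grasp point (between the pads) lies 159 mm ahead of it; x points along the fingers, y is the direction in which the jaws open and shut, and the axes are right-handed (so a half turn about x gives the same grasp; the last joint's range is limited). The gripper opens to 92 mm and grips with 3 to 60 N. Pads are 19 mm wide; open, the fingers measure 130 mm over their backs; the gripper's body (75 mm by 190 mm) begins 47 mm behind the grasp point.
Start: joints at [1.054, 0.342, 1.524, -0, 1.275, -0.146], TCP at [0.19, 0.489, 0.405] pointing down, gripper open.
Joint ranges: [-2.53, 2.53], [-0.77, 2.02], [0.04, 2.7], [-1, 4.14], [0.28, 2.66], [-3.11, 3.11]. Speed limits (rad/s): [2.57, 2.57, 3.14, 3.14, 3.14, 3.14].

INTERFACE

Orientations are given as [roll, pitch, yaw] about the fixed x, y, z axes, in that order (R = Rz(yaw) Ry(pitch) Rx(roll)).
In Python, from cell import readout, cams, workorder gives the robot as it stands.
- The arm moves only by the shell command python3 -m inch 'ROWS' [FORCE]. ROWS is text: rows parted by semicolons, each of 5 numbers parted by spaces: the shift along the world's x, y, z in mm, then the turn about the world's z in rad, then the opening, from 0 (shut) to 1 (fully open). A call has 1 to 8 rows; each row shifts and turns the commanded pose from where the row before left it; what a row does not reach is not made up. A row lasts 1/12 s, in which the tool goes at most 41.7 mm and 7.16 degrees, less where a joint would pass 70% of its speed; a pose out of reach is approached as far as the arm can. A call is refused whole if a number of a shift passes 41.7 or a number of a turn 0.125, either way. A call with a gripper value outside its range is refused whole. The fingers move at their own pace and stop on an object; FORCE is the grip in N (left out, the last holds). Time passes only in rows, so rows that do not move let the fingers close. It gives the time, the measured TCP pose, the force and the opening at its end, in the units of the state.
- readout.observe(): the state, without advancing time (a new reading comes with each control period).
- cams.read_camera(name): name is "side" or "top" or "wrist"; returns a dict with "color" (400x640x3 uint8, red, green, blue), "fx", "fy", "cx", "cy" (pixels), "world_to_cam" (4x4, takes a point from world to camera coordinates); the wrist camera has in their place "T_tool_cam" (4x4, takes a point from camera to tool coordinates, whose origin is the TCP and whose axes are the tool frame's). Camera axes: x right, y down, z forward; pixel columns grow to the right and rows downward; lengths in m; the calibration is good to about 2 mm. A picture is of the moment at which its call begins: read the wrist's pose just before it. There is no depth.
- workorder.hand_in(): hands the job in, once; it reports no verdict.
The state is a dict: "time": time; "qpos": joint angles; "qvel": joint speeds; "joint_efforts": joint torques, N m; "tool_pos": TCP position; "tool_rot": TCP orientation; "contact_force": force on the tool from outside, world axes, zero at the start; "torque": the same for the moment, N m; "opening": finger opening in m.
Only numpy, scipy, OpenCV 4.12 (cv2) and the standard library are available. Lean on these libraries where they do the work, as an engineer would, in place of code of your own. Each camera call takes 0.05 s, during which the arm holds its last target.

TASK

Set up the metal plate with the round glass window for a shaft inspection. Stand the V-block centred on the window, groove up and running along the plate's long direction, and lay the turned shaft in its groove, centred lengthwise; then stand the drilled block upright midway between the V-block and the rectangular stop, its longer side along the plate, and lay the ring gauge flat midway between the V-block and the round post, all four in one line along the middle of the plate. Set the things down rather than dropping them, and leave the loupe, the bottle and the round pot where they are.

Things in the scene. Friction and masses are not known exactly. Their poses are not given: they have to be found in the camera images.
- plate_window (a point): Centre of the round glass window (68 mm across, set flush) in the middle of the upper face of the staging plate. The fixed aluminium plate is 330 mm long along its y axis, 150 mm wide along its x axis, upper face 30 mm above the bench; this point lies on that face, z up. The plate is turned up to about 0.2 rad from the robot's axes and stands to the robot's left or right. Two dark slots run along it (flush strips to look at, no depth that matters).
- stop: Rectangular dark steel stop fixed on one end of the plate (either end), on the middle line, 140 mm from the window's centre: 90 mm along the plate's x, 30 mm along its y, 36 mm high. Origin at the centre of its underside, on the plate's upper face.
- post: Round dark steel post fixed at the other end of the plate, on the middle line, 140 mm from the window's centre: 32 mm diameter, 36 mm high, bevelled top. Origin at the centre of its underside, on the plate's upper face.
- vblock_center (a point): Centre of the loose steel V-block: 48 mm long (y, along the groove), 48 mm wide (x), 34 mm high, 0.42 kg; the point is half-way up (17 mm above its underside). On top an open 90 degree groove along y, 26 mm wide at the mouth and 13 mm deep. A 32 mm round lying in it has its axis 43.6 mm above the V-block's underside, that is 26.6 mm above this point and 9.6 mm above the V-block's top. It starts upright on the thin dark mat (upper face 5 mm above the bench), groove up.
- shaft_center (a point): Centre of the loose turned steel shaft, lying on the mat: its axis is y. Body 32 mm diameter and 48 mm long, with a 20 mm diameter, 12 mm long spigot at each end (72 mm overall), both ends alike; 0.34 kg. The point lies on its axis, half-way along (16 mm above the mat). It can roll.
- setblock_center (a point): Centre of the loose drilled steel block standing on the mat: 28 mm along x, 40 mm along y, 50 mm high (z), 0.36 kg, with a dark 14 mm hole in its top and in its two wider sides (to look at only); the point is 25 mm above its underside.
- ringgauge_center (a point): Centre of the loose steel ring gauge, lying flat: 46 mm outside diameter, 24 mm hole, 20 mm high, 0.18 kg; the point is on its axis, 10 mm above its underside. Axis z.
- loupe: Bystander: black standing loupe, 48 mm diameter, 48 mm high, on the bench beyond the work. Origin at the centre of its underside.
- cleaner: Bystander: white cleaner bottle, 56 mm diameter, 130 mm high, on the bench beyond the work. Origin at the centre of its underside.
- pot: Bystander: low round aluminium pot with a knobbed lid, 68 mm diameter, 54 mm high, on the bench beyond the work. Origin at the centre of its underside.
Mind the look-alikes: they are no part of the job. What is shaped like the part that bears shaft_center but brown is not meant. What is shaped like the part that bears vblock_center but turquoise is not meant.

How it is judged:
At the end, for the whole second after the job is handed in: V-block within 10 mm of the window's centre, groove along the plate to 0.15 rad; shaft seated in it, centred to 12 mm; block 50-81 mm from the stop and ring 50-81 mm from the post (centres), both upright, within 15 mm of the middle line, block square to 0.25 rad; all released, at rest (horizontal distance between vblock_center and plate_window below 0.01 m and z of vblock_center in the frame of plate_window between 0.012 and 0.022 m and angle between each of vblock_center, setblock_center, ringgauge_center's own z axis and vertical below 0.1 rad and angle between the y axis of vblock_center and the y axis of plate_window, either way round below 0.15 rad and z of shaft_center in the frame of vblock_center between 0.0225 and 0.0315 m and x of shaft_center in the frame of vblock_center between -0.005 and 0.005 m and y of shaft_center in the frame of vblock_center between -0.012 and 0.012 m and angle between the y axis of shaft_center and the y axis of vblock_center, either way round below 0.12 rad and horizontal distance between setblock_center and stop between 0.05 and 0.081 m and horizontal distance between each of setblock_center, ringgauge_center and vblock_center below 0.1 m and x of setblock_center in the frame of plate_window between -0.015 and 0.015 m and z of setblock_center in the frame of plate_window between 0.02 and 0.03 m and angle between the y axis of setblock_center and the y axis of plate_window, either way round below 0.25 rad and horizontal distance between ringgauge_center and post between 0.05 and 0.081 m and x of ringgauge_center in the frame of plate_window between -0.015 and 0.015 m and z of ringgauge_center in the frame of plate_window between 0.006 and 0.014 m and linear speed of each of vblock, shaft, setblock, ringgauge below 0.02 m/s and contact force between each of vblock, shaft, setblock, ringgauge and the fingers below 0.1 N); the robot touches nothing.
It fails at once if one of the four things falls: it moves faster than 0.6 m/s while no part of the robot touches it (a drop of about 18 mm) ((linear speed of vblock above 0.6 m/s and contact force between vblock and the arm below 0.05 N and contact force between vblock and the fingers below 0.05 N) or (linear speed of shaft above 0.6 m/s and contact force between shaft and the arm below 0.05 N and contact force between shaft and the fingers below 0.05 N) or (linear speed of setblock above 0.6 m/s and contact force between setblock and the arm below 0.05 N and contact force between setblock and the fingers below 0.05 N) or (linear speed of ringgauge above 0.6 m/s and contact force between ringgauge and the arm below 0.05 N and contact force between ringgauge and the fingers below 0.05 N)).
It fails at once if the loupe is moved more than 30 mm or tipped over (distance of loupe from where it was at the start of the episode above 0.03 m or angle between loupe's own z axis and vertical above 0.4 rad).
It fails at once if the cleaner bottle is moved more than 30 mm or tipped over (distance of cleaner from where it was at the start of the episode above 0.03 m or angle between cleaner's own z axis and vertical above 0.4 rad).
It fails at once if the round pot is moved more than 30 mm or tipped over (distance of pot from where it was at the start of the episode above 0.03 m or angle between pot's own z axis and vertical above 0.4 rad).
It also fails if it takes over 120 s, if anything falls off the work surface, if the arm or the gripper's body presses on something with over 40 N, if the wrist force passes 120 N, or if a joint passes its speed limit or range.

## Working session

There is one attempt and no reset: what is moved stays moved. The work goes in short steps, Python scripts to look and compute and a shell command to move; the robot and the scene stay as the last step left them, time stands still between calls to the robot, and variables do not carry over. Pictures are saved under pics/ and viewed, and the job is handed in when it is done.

```bash
ls && mkdir -p pics && python3 - <<'E'
from cell import readout, cams
import cv2, numpy as np
s=readout.observe(); print(s)
for n in ["side","top","wrist"]:
    c=cams.read_camera(n); cv2.imwrite(f"pics/{n}0.png",c["color"][:,:,::-1])
    print(n,{k:(np.round(v,4).tolist() if hasattr(v,'tolist') else v) for k,v in c.items() if k!="color"})
E
```

```text
pics
{'time': 0.0, 'qpos': array([ 1.05398831e+00,  3.42706724e-01,  1.52502117e+00,  2.09491757e-05,
        1.27539366e+00, -1.45998830e-01]), 'qvel': array([-0.00128489,  0.00137333, -0.00062902,  0.00032919, -0.00035279,
        0.00161457]), 'joint_efforts': array([-3.35123359e-04, -4.31235337e+01, -2.44226933e+01,  7.17120920e-02,
        5.55522332e-02, -2.20040265e-04]), 'tool_pos': array([0.19015106, 0.48920583, 0.40405161]), 'tool_rot': array([-1.72989695,  1.5692673 , -2.10071225]), 'contact_force': array([0.71559495, 0.06189324, 0.3636195 ]), 'torque': array([-0.01399501,  0.01231532, -0.02049596]), 'opening': 0.09190252928219286}
side {'fx': 431.4618398676457, 'fy': 431.4618398676457, 'cx': 325.49205130091, 'cy': 200.6487997889118, 'world_to_cam': [[0.687, -0.7267, -0.0035, -0.3828], [-0.3714, -0.3469, -0.8613, 0.2508], [0.6246, 0.593, -0.5082, 0.5975], [0.0, 0.0, 0.0, 1.0]]}
top {'fx': 361.66772110311183, 'fy': 361.66772110311183, 'cx': 316.4560950081416, 'cy': 190.2925748169271, 'world_to_cam': [[-0.1373, -0.9905, 0.0061, 0.0606], [-0.9633, 0.1321, -0.2336, 0.5433], [0.2305, -0.038, -0.9723, 0.7431], [0.0, 0.0, 0.0, 1.0]]}
wrist {'fx': 359.9971713513215, 'fy': 359.9971713513215, 'cx': 321.008838959954, 'cy': 205.29849587506243, 'T_tool_cam': [[0.0003, -0.2648, 0.9643, 0.0195], [1.0, -0.0014, -0.0007, 0.0002], [0.0016, 0.9643, 0.2648, -0.0713], [0.0, 0.0, 0.0, 1.0]]}
```

View pics/top0.png

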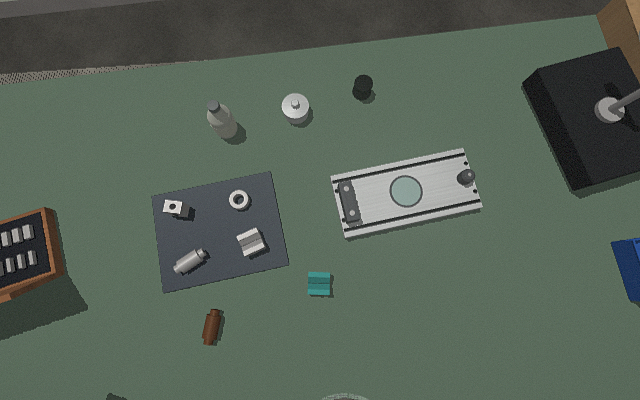

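View pics/side0.png

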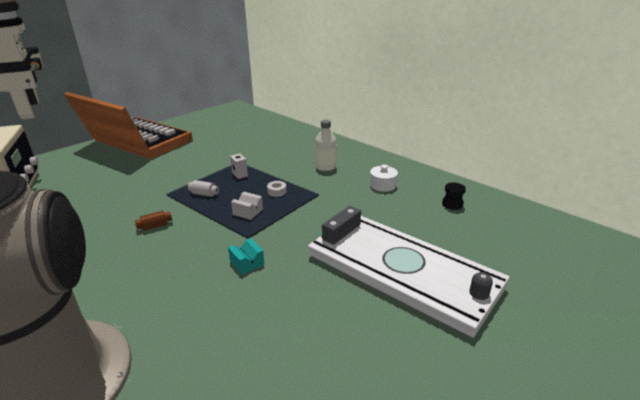

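View pics/wrist0.png

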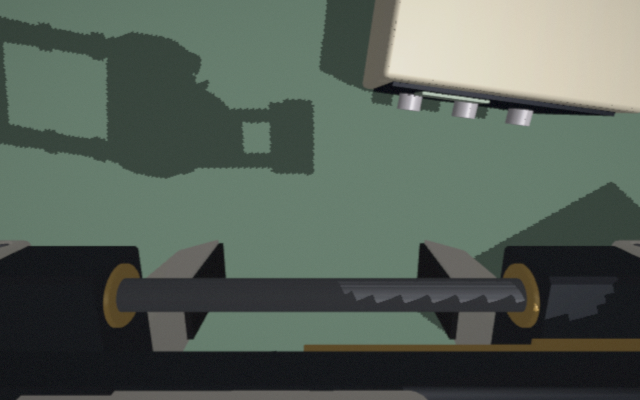

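```bash
cat > h.py <<'E'
import numpy as np, cv2
from scipy.spatial.transform import Rotation as R
from cell import readout, cams
def K(c): return np.array([[c['fx'],0,c['cx']],[0,c['fy'],c['cy']],[0,0,1]])
def get(name):
    s=readout.observe(); c=cams.read_camera(name)
    if name=='wrist':
        T=np.eye(4);T[:3,:3]=R.from_euler('xyz',s['tool_rot']).as_matrix();T[:3,3]=s['tool_pos']
        c['world_to_cam']=np.linalg.inv(T@c['T_tool_cam'])
    c['W']=c['world_to_cam'];c['s']=s
    return c
def cast(c,uv,z):
    uv=np.atleast_2d(np.asarray(uv,float))
    d=np.c_[(uv[:,0]-c['cx'])/c['fx'],(uv[:,1]-c['cy'])/c['fy'],np.ones(len(uv))]
    Rm=c['W'][:3,:3];o=-Rm.T@c['W'][:3,3];d=d@Rm
    t=(np.asarray(z)-o[2])/d[:,2]
    return o+t[:,None]*d
def proj(c,p):
    p=np.atleast_2d(p)@c['W'][:3,:3].T+c['W'][:3,3]
    return np.c_[p[:,0]/p[:,2]*c['fx']+c['cx'],p[:,1]/p[:,2]*c['fy']+c['cy']]
def save(c,name,box=None,k=1):
    im=c['color'][:,:,::-1]
    if box: im=im[box[1]:box[3],box[0]:box[2]]
    cv2.imwrite('pics/'+name,cv2.resize(im,None,fx=k,fy=k,interpolation=cv2.INTER_CUBIC))
E
python3 - <<'E'
from h import *
c=get('top')
save(c,'top_mat.png',(145,165,295,300),5)
save(c,'top_plate.png',(325,140,485,245),5)
c=get('side')
save(c,'side_mat.png',(165,140,325,240),5)
save(c,'side_plate.png',(300,200,510,335),3.8)
E
```

```text
(no output)
```

View pics/top_mat.png

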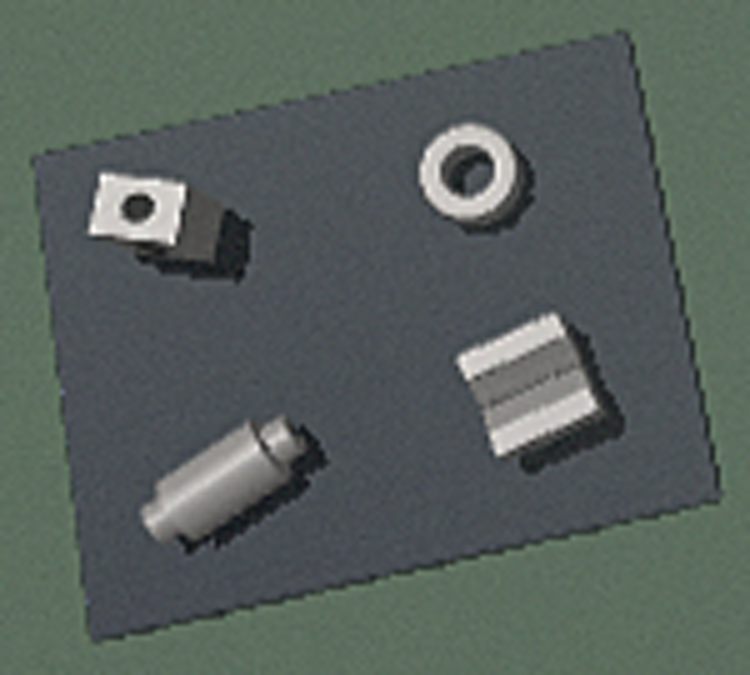

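View pics/top_plate.png

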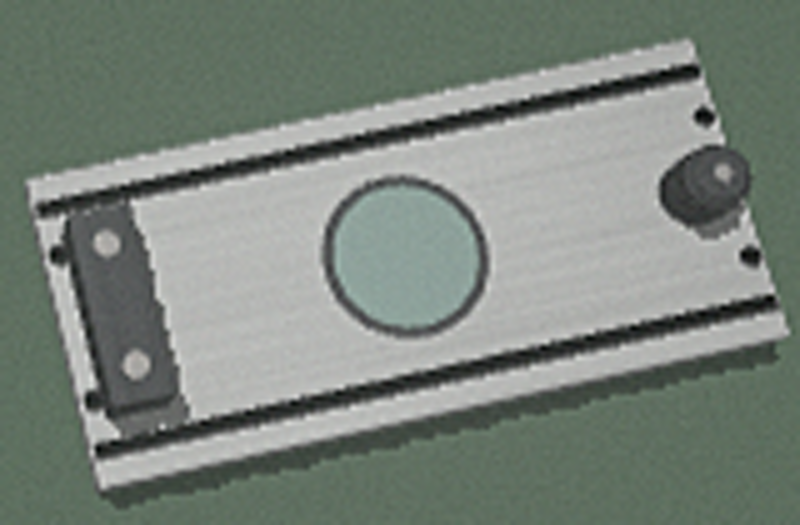

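View pics/side_plate.png

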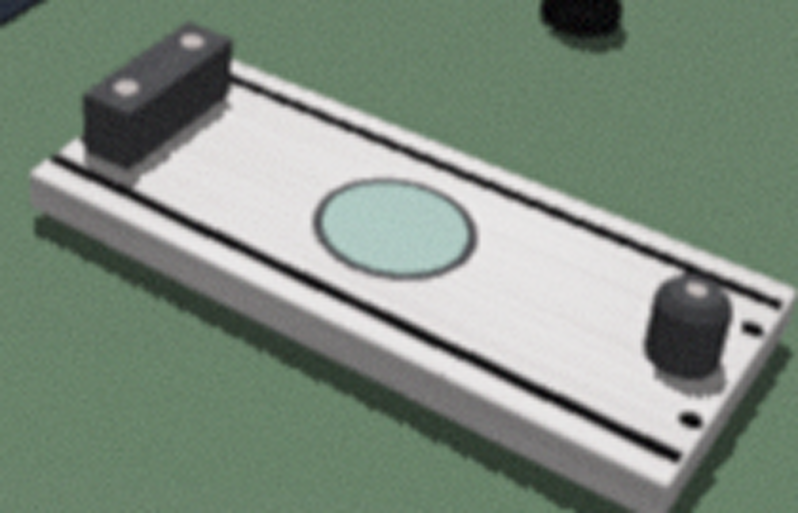

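View pics/side_mat.png

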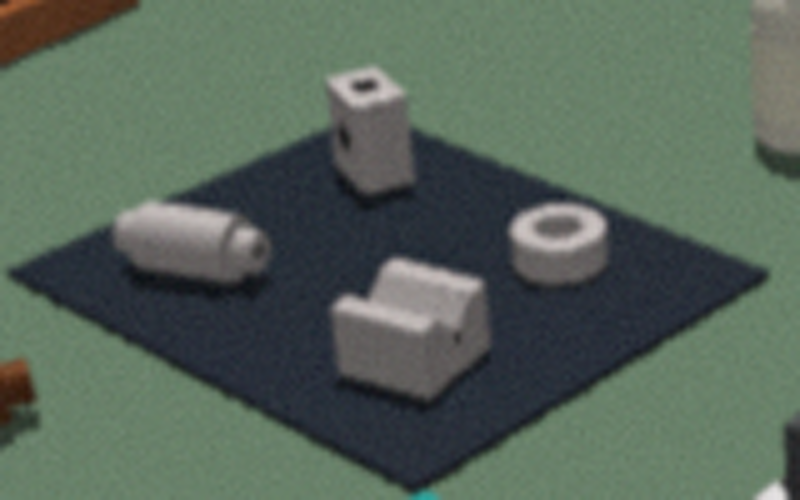

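```bash
cat > m1.py <<'E'
from h import *
t=get('top'); s=get('side')
def mask(c,lo,hi,box):
    h=cv2.cvtColor(c['color'],cv2.COLOR_RGB2HSV); m=cv2.inRange(h,lo,hi)
    z=np.zeros_like(m); x0,y0,x1,y1=box; z[y0:y1,x0:x1]=m[y0:y1,x0:x1]; return z
def big(m):
    cs,_=cv2.findContours(m,cv2.RETR_EXTERNAL,cv2.CHAIN_APPROX_NONE); return max(cs,key=cv2.contourArea)
for n,c,box in (('top',t,(380,165,435,220)),('side',s,(375,240,435,280))):
    m=mask(c,(70,25,90),(100,255,255),box)
    k=big(m)[:,0].astype(float); P=cast(c,k,.03)[:,:2].astype(np.float32)
    print(n,'window',cv2.minEnclosingCircle(P), P.mean(0), cv2.fitEllipse(P))
A=lambda p:np.array(p)/5+[145,165]
B=lambda p:np.array(p)/5+[325,140]
# plate corners top, z=.03
pc=cast(t,B([(28,182),(690,40),(788,332),(103,487)]),.03)[:,:2]
print('plate',pc.round(4).tolist(),'mean',pc.mean(0))
for a,b in ((0,1),(3,2),(0,3),(1,2)):
    d=pc[b]-pc[a];print(np.linalg.norm(d),np.arctan2(d[1],d[0]))
def show(n,P):
    P=P[:,:2];print(n,P.round(4).tolist(),'mean',P.mean(0).round(4))
    for i in range(len(P)):
        d=P[(i+1)%len(P)]-P[i];print('  ',np.linalg.norm(d).round(4),np.arctan2(d[1],d[0]).round(3))
show('vblock',cast(t,A([(457,355),(556,312),(605,407),(500,457)]),.039))
show('set',cast(t,A([(101,172),(187,184),(177,246),(88,235)]),.055))
show('stop',cast(t,B([(66,210),(130,202),(178,400),(110,414)]),.066))
# ring: outer top circle
show('ringtop',cast(t,A([(418,170),(516,170),(467,122),(467,217)]),.025))
show('shaft axis ends ',cast(t,A([(157,527),(290,435)]),.021))
show('post top',cast(t,B([(723,173)]),.066))
E
python3 m1.py
```

```text
top window ((0.5257179141044617, -0.22145764529705048), 0.03440660610795021) [ 0.5255755  -0.22189578] ((0.5251391530036926, -0.2215590476989746), (0.06505739688873291, 0.06552359461784363), 89.31608581542969)
side window ((0.5273095965385437, -0.22191180288791656), 0.03556830435991287) [ 0.5273791  -0.22278802] ((0.5275595784187317, -0.22199438512325287), (0.0673101618885994, 0.06780494004487991), 0.6454455852508545)
plate [[0.5834, -0.0531], [0.6103, -0.3788], [0.4645, -0.3907], [0.4372, -0.0658]] mean [ 0.52385696 -0.22208826]
0.32675207936669604 -1.488320599473807
0.3260993279491329 -1.4870156048395065
0.14668852720284434 -3.0552694330631063
0.14626191058564736 -3.059723012833962
vblock [[0.4728, 0.1763], [0.486, 0.1306], [0.4409, 0.1133], [0.4255, 0.1614]] mean [0.4563 0.1454]
   0.0475 -1.29
   0.0483 -2.775
   0.0505 1.881
   0.0496 0.305
set [[0.5739, 0.3238], [0.5632, 0.286], [0.5357, 0.2918], [0.546, 0.3306]] mean [0.5547 0.3081]
   0.0393 -1.847
   0.0281 2.933
   0.0402 1.311
   0.0288 -0.241
stop [[0.5584, -0.065], [0.5582, -0.094], [0.4668, -0.1006], [0.4648, -0.0701]] mean [ 0.512  -0.0824]
   0.029 -1.579
   0.0916 -3.07
   0.0305 1.637
   0.0937 0.054
ringtop [[0.5629, 0.1896], [0.5567, 0.1445], [0.5828, 0.165], [0.5377, 0.169]] mean [0.56  0.167]
   0.0455 -1.707
   0.0332 0.669
   0.0453 3.054
   0.0326 0.684
shaft axis ends  [[0.4172, 0.3189], [0.4496, 0.2576]] mean [0.4334 0.2882]
   0.0694 -1.084
   0.0694 2.058
post top [[0.5352, -0.3615]] mean [ 0.5352 -0.3615]
   0.0 0.0
```

```bash
python3 - <<'E'
from h import *
c=get('wrist'); s=c['s']
M=R.from_euler('xyz',s['tool_rot']).as_matrix(); print(M.round(3)); print('jaw ang',np.arctan2(M[1,1],M[0,1]))
g=s['tool_pos']+M@[.159,0,0]; print(g, proj(c,g), 'fingertips',proj(c,[s['tool_pos']+M@[.178,.046,0],s['tool_pos']+M@[.178,-.046,0]]))
print('center of view hits z=.03 at tool offset', M.T@(cast(c,[[320,120]],.03)[0]-s['tool_pos']))
t=get('top'); print('bottle',cast(t,[[225,132]],.02),'pot',cast(t,[[296,110]],.04),'loupe',cast(t,[[362,90]],.03))
E
```

```text
[[-0.     0.362  0.932]
 [-0.     0.932 -0.362]
 [-1.    -0.    -0.   ]]
jaw ang 1.1999527268863015
[0.1901963  0.48928097 0.24558127] [[320.88615083 279.88868906]] fingertips [[417.38340224 261.250142  ]
 [224.47556137 261.50677693]]
center of view hits z=.03 at tool offset [ 0.37458339 -0.00088876 -0.05869625]
bottle [[0.73281213 0.18575871 0.02      ]] pot [[0.75771021 0.00652677 0.04      ]] loupe [[ 0.79432726 -0.16362007  0.03      ]]
```

```bash
python3 -m inch '20.5 -26.5 -8 -0.069 1; 20.5 -26.5 -8 -0.069 1; 20.5 -26.5 -8 -0.069 1; 20.5 -26.5 -8 -0.069 1; 20.5 -26.5 -8 -0.069 1; 20.5 -26.5 -8 -0.069 1; 20.5 -26.5 -8 -0.069 1' 20 && python3 -m inch '20.5 -26.5 -8 -0.069 1; 20.5 -26.5 -8 -0.069 1; 20.5 -26.5 -8 -0.069 1; 20.5 -26.5 -8 -0.069 1; 20.5 -26.5 -8 -0.069 1; 20 -26 -8 -0.072 1; 0 0 0 0 1; 0 0 0 0 1' && python3 - <<'E'
from h import *
c=get('wrist'); save(c,'w1.png'); s=c['s']; M=R.from_euler('xyz',s['tool_rot']).as_matrix(); print(s['tool_pos'],np.arctan2(M[1,1],M[0,1]))
E
```

```text
time: 1.03
tool_pos: [0.3344, 0.3024, 0.3486]
tool_rot: [1.424, 1.57, 0.567]
contact_force: [1.0, 0.1, -0.1]
opening: 0.092
time: 1.7
tool_pos: [0.4569, 0.1441, 0.3003]
tool_rot: [-1.864, 1.57, -3.138]
contact_force: [-0.2, 0.1, 0.7]
opening: 0.0918
[0.45686421 0.14412232 0.30027052] 0.2971806428492666
```

View pics/w1.png

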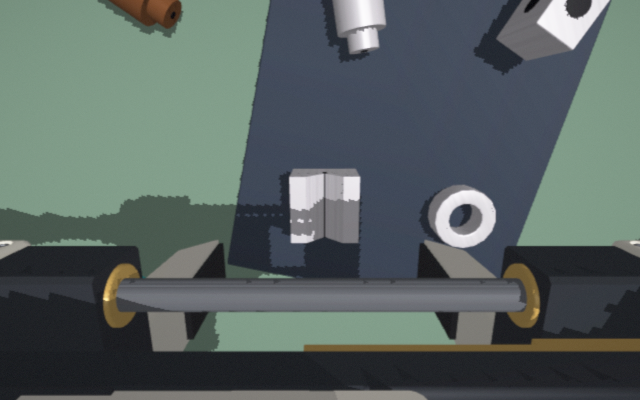

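```bash
python3 - <<'E'
from h import *
c=get('wrist'); save(c,'w1b.png',(270,150,380,260),5)
P=cast(c,[(290,177),(359.5,177),(359,242),(291,242.5)],.039)[:,:2]; print(P.round(4).tolist(),P.mean(0))
for i in range(4):
    d=P[(i+1)%4]-P[i];print(np.linalg.norm(d),np.arctan2(d[1],d[0]))
E
```

```text
[[0.4283, 0.1627], [0.4737, 0.1766], [0.4885, 0.1316], [0.442, 0.117]] [0.45811394 0.14696361]
0.04743599102158586 0.29775974056458687
0.047330733608971706 -1.252381040584544
0.048783836129865324 -2.8359749581113736
0.047705399659249116 1.860825914353651
```

View pics/w1b.png

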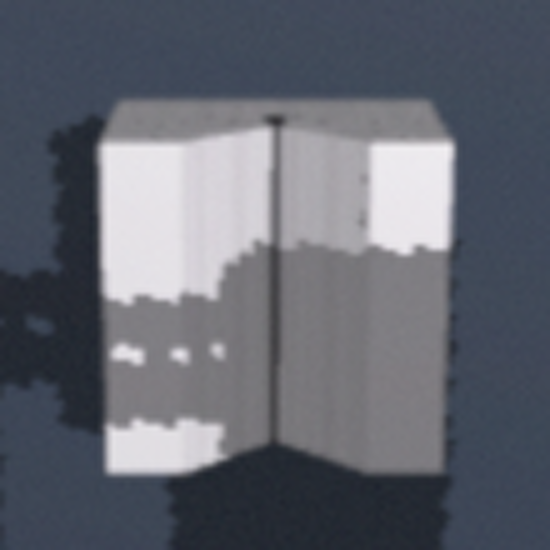

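```bash
python3 -m inch '1 2 -25 0 1; 0 0 -30 0 1; 0 0 -30 0 1; 0 0 -20 0 1; 0 0 -9 0 1; 0 0 0 0 1; 0 0 0 0 0; 0 0 0 0 0' 30 && python3 -m inch '0 0 0 0 0; 0 0 0 0 0; 0 0 0 0 0; 0 0 0 0 0; 0 0 0 0 0; 0 0 0 0 0'
```

```text
time: 2.47
tool_pos: [0.4576, 0.1479, 0.1881]
tool_rot: [1.437, 1.568, 0.167]
contact_force: [0.3, -0.4, -0.3]
opening: 0.0825
time: 2.97
tool_pos: [0.4574, 0.1473, 0.187]
tool_rot: [1.456, 1.57, 0.185]
contact_force: [0.2, 0.5, 2.6]
opening: 0.0474
```

```bash
python3 -m inch '0 0 15 0 0; 0 0 25 0 0; 0 0 35 0 0; 0 0 25 0 0; 5 -28 0 -0.016 0; 6 -31 0 -0.018 0; 6 -31 0 -0.018 0; 6 -31 0 -0.018 0' && python3 -m inch '6 -31 0 -0.018 0; 6 -31 0 -0.018 0; 6 -31 0 -0.018 0; 6 -31 0 -0.018 0; 6 -31 0 -0.018 0; 6 -31 0 -0.018 0; 6 -31 0 -0.018 0; 4 -31 0 -0.018 0' && python3 -m inch '0 0 0 0 0; 0 0 0 0 0' && python3 - <<'E'
from h import *
c=get('wrist'); save(c,'w2.png'); s=c['s']; M=R.from_euler('xyz',s['tool_rot']).as_matrix(); print(s['tool_pos'],np.arctan2(M[1,1],M[0,1]))
t=get('top');save(t,'t2.png',(325,130,485,255),5)
E
```

```text
time: 3.63
tool_pos: [0.4798, 0.0253, 0.2863]
tool_rot: [-1.925, 1.569, 3.018]
contact_force: [1.2, -0.5, -5.2]
opening: 0.0479
time: 4.3
tool_pos: [0.526, -0.2231, 0.2857]
tool_rot: [-2.272, 1.569, 2.525]
contact_force: [0.8, 0.2, -3.1]
opening: 0.0476
time: 4.47
tool_pos: [0.5257, -0.2232, 0.2855]
tool_rot: [-2.231, 1.569, 2.564]
contact_force: [-0.6, 0.8, -4.0]
opening: 0.0477
[ 0.52572457 -0.22317017  0.28547878] 0.08309055030909686
```

View pics/w2.png

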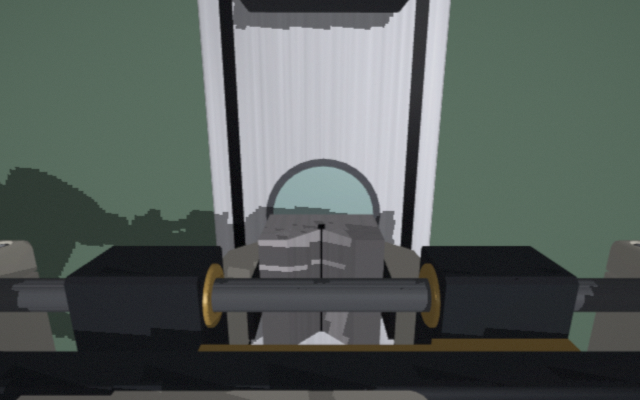

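View pics/t2.png

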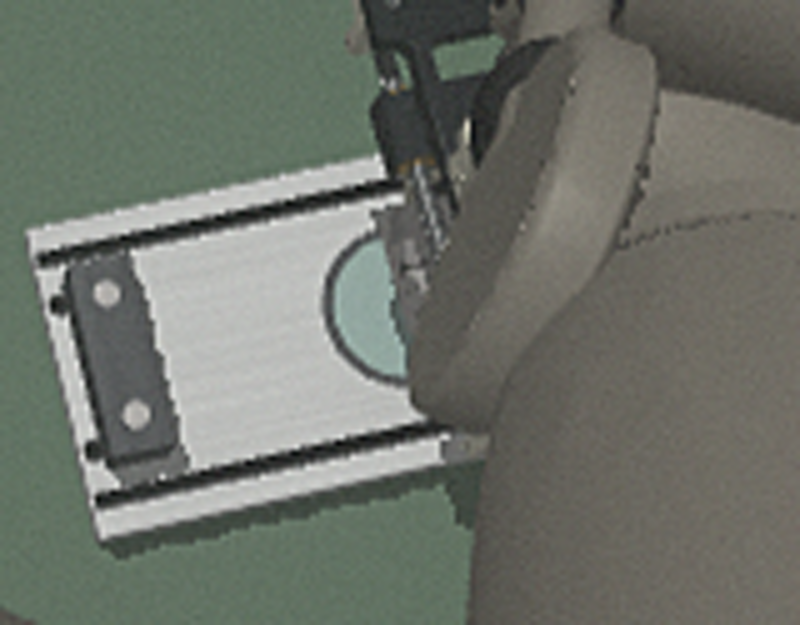

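```bash
cat > win.py <<'E'
from h import *
c=get('wrist'); s=c['s']
h=cv2.cvtColor(c['color'],cv2.COLOR_RGB2HSV); m=cv2.inRange(h,(75,35,90),(100,255,255)); m[:150]=0;m[213:]=0;m[:,:260]=0;m[:,390:]=0
ys,xs=np.nonzero(m); print(len(xs),xs.min(),xs.max(),ys.min())
pts=[(xs[ys==r].min()-.5,r) for r in range(172,208,3)]+[(xs[ys==r].max()+.5,r) for r in range(172,208,3)]+[(u,ys[xs==u].min()-.5) for u in range(300,350,4)]
P=cast(c,pts,.03)[:,:2]
A=np.c_[2*P,np.ones(len(P))];x=np.linalg.lstsq(A,(P**2).sum(1),rcond=None)[0];r=np.sqrt(x[2]+x[0]**2+x[1]**2)
print('win',x[:2],'r',r, 'rms',(np.linalg.norm(P-x[:2],axis=1)-r).std())
# slots: dark cols
g=c['color'].max(2).astype(int)
L=[];Rr=[]
for row in range(40,180,5):
    d=np.nonzero(g[row,200:260]<45)[0]+200; e=np.nonzero(g[row,390:450]<45)[0]+390
    if len(d)>3 and len(e)>3: L.append((d.mean(),row));Rr.append((e.mean(),row))
L=cast(c,L,.03)[:,:2];Rr=cast(c,Rr,.03)[:,:2]
for q in (L,Rr,(L+Rr)/2):
    v=cv2.fitLine(q.astype(np.float32),cv2.DIST_L2,0,.01,.01).ravel(); a=np.arctan2(v[1],v[0])%np.pi; print('ang-pi/2',a-np.pi/2,'x at y=-.222',v[2]+v[0]/v[1]*(-.222-v[3]))
E
python3 win.py
```

```text
3123 274 372 169
win [ 0.52617726 -0.22340917] r 0.03396990093669977 rms 0.00027052652992524956
ang-pi/2 0.077973485 x at y=-.222 0.46777365
ang-pi/2 0.07030392 x at y=-.222 0.5840335
ang-pi/2 0.074139595 x at y=-.222 0.5259225
```

```bash
python3 -m inch '0 0 -25 0 0; 0 0 -25 0 0; 0 0 -14 0 0; 0 0 -5 0 0; 0 0 -2 0 0; 0 0 0 0 0; 0 0 0 0 0; 0 0 0 0 0'
```

```text
time: 5.28
tool_pos: [0.5266, -0.2217, 0.217]
tool_rot: [0.978, 1.568, -0.506]
contact_force: [0.1, -0.1, -4.1]
opening: 0.0476
```

```bash
python3 -m inch '0 0 -1.5 0 0; 0 0 -1 0 0; 0 0 0 0 0; 0 0 0 0 0' && python3 -m inch '0 0 -1 0 0; 0 0 0 0 0; 0 0 0 0 0'
```

```text
time: 5.62
tool_pos: [0.5262, -0.2217, 0.2133]
tool_rot: [1.156, 1.571, -0.329]
contact_force: [-0.4, 0.1, -4.5]
opening: 0.0478
time: 5.87
tool_pos: [0.5262, -0.2217, 0.2122]
tool_rot: [-2.338, 1.571, 2.46]
contact_force: [0.4, 0.4, -3.9]
opening: 0.0477
```

```bash
python3 -m inch '0 0 -1 0 0; 0 0 0 0 0; 0 0 0 0 0' && python3 -m inch '0 0 -1 0 0; 0 0 0 0 0; 0 0 0 0 0'
```

```text
time: 6.12
tool_pos: [0.5262, -0.2217, 0.212]
tool_rot: [0.908, 1.57, -0.576]
contact_force: [-3.0, 2.0, 5.1]
opening: 0.0477
time: 6.37
tool_pos: [0.5262, -0.2216, 0.212]
tool_rot: [0.852, 1.57, -0.633]
contact_force: [-6.2, 3.4, 14.6]
opening: 0.0479
```

```bash
python3 -m inch '0 0 1 0 0; 0 0 0 0 1; 0 0 0 0 1; 0 0 0 0 1; 0 0 0 0 1; 0 0 0 0 1; 0 0 25 0 1; 0 0 35 0 1' && python3 -m inch '0 0 35 0 1; 0 0 0 0 1; 0 0 0 0 1' && python3 - <<'E'
from h import *
c=get('wrist'); save(c,'w3.png'); s=c['s']; M=R.from_euler('xyz',s['tool_rot']).as_matrix(); print(s['tool_pos'],np.arctan2(M[1,1],M[0,1]))
save(c,'w3b.png',(240,140,400,270),5)
E
```

```text
time: 7.03
tool_pos: [0.5254, -0.2212, 0.2687]
tool_rot: [-2.193, 1.563, 2.606]
contact_force: [0.4, 0.1, -0.2]
opening: 0.0893
time: 7.28
tool_pos: [0.5267, -0.2219, 0.3084]
tool_rot: [0.961, 1.566, -0.524]
contact_force: [0.1, 0.6, -0.9]
opening: 0.0917
[ 0.52666922 -0.22189654  0.30841602] 0.08606815850726998
```

View pics/w3b.png

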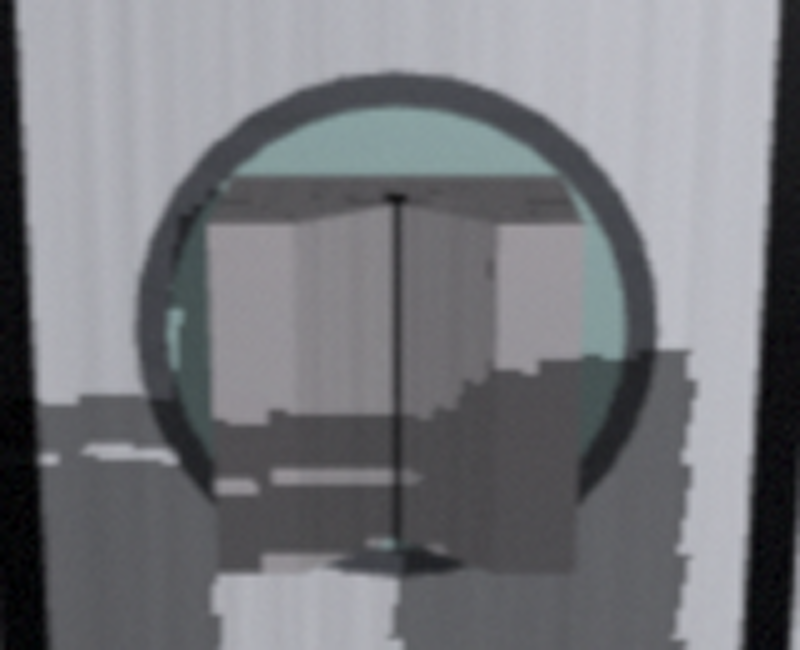

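```bash
python3 - <<'E'
from h import *
c=get('wrist')
f=lambda p:np.array(p)/5+[240,140]
P=cast(c,f([(207,222),(585,222),(577,573),(218,572)]),.064)[:,:2]; print(P.mean(0),np.linalg.norm(P[0]-P[1]),np.linalg.norm(P[1]-P[2]))
Q=cast(c,f([(170,325),(625,325),(397,106)]),.03)[:,:2]; print(Q, (Q[0]+Q[1])/2, Q[2]-.034*np.array([-.08,.997]))
G=cast(c,f([(397,200),(399,545)]),.051)[:,:2];d=G[0]-G[1];print(np.arctan2(d[1],d[0])-np.pi/2)
E
```

```text
[ 0.52523373 -0.22200916] 0.04780935777734957 0.04785618509830842
[[ 0.49160801 -0.22377682]
 [ 0.55873642 -0.21812944]
 [ 0.52238362 -0.18854032]] [ 0.52517222 -0.22095313] [ 0.52510362 -0.22243832]
0.08897902733738539
```

```bash
python3 -m inch '-5.5 30 0 -0.069 1; -5.5 30 0 -0.069 1; -5.5 30 0 -0.069 1; -5.5 30 0 -0.069 1; -5.5 30 0 -0.069 1; -5.5 30 0 -0.069 1; -5.5 30 0 -0.069 1; -5.5 30 0 -0.069 1' && python3 -m inch '-5.5 30 0 -0.069 1; -5.5 30 0 -0.069 1; -5.5 30 0 -0.069 1; -5.5 30 0 -0.069 1; -5.5 30 0 -0.069 1; -5.5 30 0 -0.069 1; -5.5 30 0 -0.069 1; -5.5 30 0 -0.069 1' && python3 -m inch '-5.5 30 -4 -0.069 1; 0 0 0 0 1; 0 0 0 0 1; 0 0 0 0 1' && python3 - <<'E'
from h import *
c=get('wrist'); save(c,'w4.png'); s=c['s']; M=R.from_euler('xyz',s['tool_rot']).as_matrix(); print(s['tool_pos'],np.arctan2(M[1,1],M[0,1]))
save(c,'w4b.png',(240,140,400,260),5)
E
```

```text
time: 8.05
tool_pos: [0.4813, 0.0197, 0.3047]
tool_rot: [-1.219, 1.568, 3.023]
contact_force: [1.0, -0.3, -0.9]
opening: 0.0917
time: 8.72
tool_pos: [0.4373, 0.2596, 0.3046]
tool_rot: [-0.13, 1.567, -2.722]
contact_force: [0.7, 0.0, -0.1]
opening: 0.0917
time: 9.05
tool_pos: [0.4324, 0.2879, 0.301]
tool_rot: [0.118, 1.568, -2.538]
contact_force: [0.2, -0.1, -0.2]
opening: 0.0917
[0.43243944 0.28792559 0.3010008 ] -1.0854516119276816
```

View pics/w4.png

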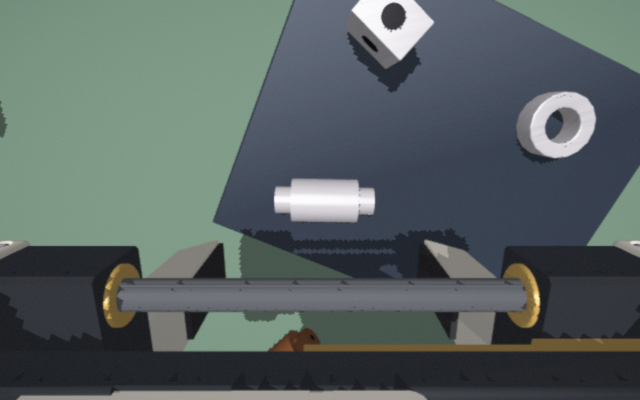

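View pics/w4b.png

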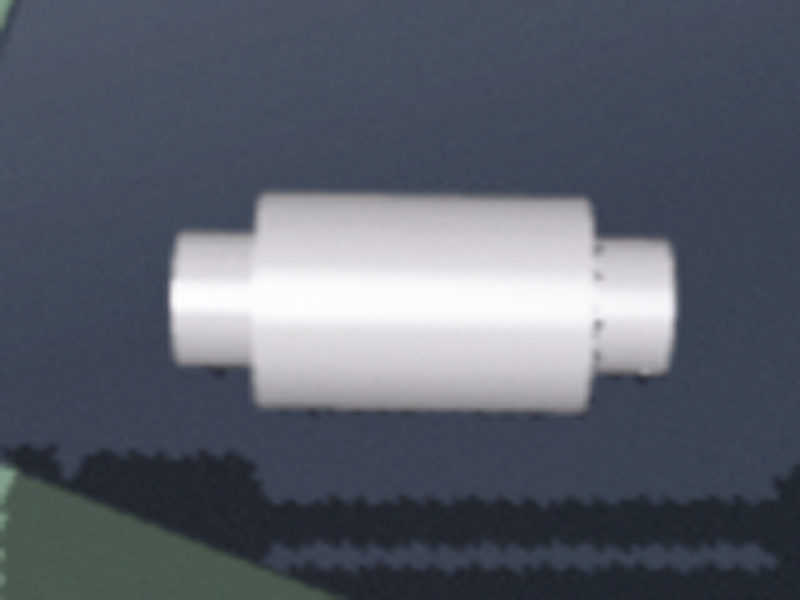

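```bash
python3 - <<'E'
from h import *
c=get('wrist'); s=c['s']; M=R.from_euler('xyz',s['tool_rot']).as_matrix()
f=lambda p:np.array(p)/5+[240,140]
P=cast(c,f([(172,299),(675,306),(425,195),(422,411),(423,302)]),.021); 
print((P-s['tool_pos'])@M[:,1:].round(4)*1000, 'mid',(P[0]+P[1])/2, np.linalg.norm(P[0]-P[1]),np.arctan2(*(P[1]-P[0])[1::-1]),(P[2]+P[3])/2)
E
```

```text
[[-35.12377225  -3.90748819]
 [ 40.16707952  -2.67717038]
 [  2.69736255 -19.6519294 ]
 [  2.28496055  13.77074279]
 [  2.41954763  -3.37025096]] mid [0.43636913 0.28649595 0.021     ] 0.07530093457854392 -1.1030490378865523 [0.43604361 0.28635924 0.021     ]
```

```bash
python3 -m inch '4 -1.5 -25 -0.017 1; 0 0 -30 0 1; 0 0 -30 0 1; 0 0 -20 0 1; 0 0 -9 0 1; 0 0 0 0 1; 0 0 0 0 0.6; 0 0 0 0 0.6' 25 && python3 -m inch '0 0 0 0 0.6; 0 0 0 0 0.6; 0 0 0 0 0.6; 0 0 0 0 0.6; 0 0 0 0 0.6; 0 0 0 0 0.6'
```

```text
time: 9.82
tool_pos: [0.4375, 0.2868, 0.1896]
tool_rot: [3.072, 1.568, 0.397]
contact_force: [0.6, 0.7, -0.2]
opening: 0.0826
time: 10.32
tool_pos: [0.4372, 0.287, 0.1896]
tool_rot: [3.022, 1.568, 0.347]
contact_force: [0.2, -1.2, 6.1]
opening: 0.072
```

```bash
python3 -m inch '0 0 10 0 0.6; 0 0 20 0 0.6; 0 0 30 0 0.6; 0 0 30 0 0.6; 0 0 25 0 0.6; 0 0 0 0 0.6'; python3 -m inch '5 -29 0 -0.0227 0.6; 5.2 -30 0 -0.0227 0.6; 5.2 -30 0 -0.0227 0.6; 5.2 -30 0 -0.0227 0.6; 5.2 -30 0 -0.0227 0.6; 5.2 -30 0 -0.0227 0.6; 5.2 -30 0 -0.0227 0.6; 5.2 -30 0 -0.0227 0.6'
```

```text
time: 10.82
tool_pos: [0.4376, 0.2874, 0.3087]
tool_rot: [3.108, 1.561, 0.433]
contact_force: [1.0, 0.9, -2.3]
opening: 0.0717
time: 11.48
tool_pos: [0.4776, 0.0464, 0.3025]
tool_rot: [-0.341, 1.569, 3.085]
contact_force: [0.7, -0.1, -3.7]
opening: 0.0718
```

```bash
python3 -m inch '5.2 -30 0 -0.0227 0.6; 5.2 -30 0 -0.0227 0.6; 5.2 -30 0 -0.0227 0.6; 5.2 -30 0 -0.0227 0.6; 5.2 -30 0 -0.0227 0.6; 5.2 -30 0 -0.0227 0.6; 5.2 -30 0 -0.0227 0.6; 5.2 -30 0 -0.0227 0.6'; python3 -m inch '5.2 -30 0 -0.0227 0.6; 0 0 0 0 0.6; 0 0 0 0 0.6; 0 0 0 0 0.6' && python3 - <<'E'
from h import *
c=get('wrist'); save(c,'w5.png'); s=c['s']; M=R.from_euler('xyz',s['tool_rot']).as_matrix(); print(s['tool_pos'],np.arctan2(M[1,1],M[0,1]))
E
```

```text
time: 12.15
tool_pos: [0.5193, -0.1934, 0.3023]
tool_rot: [-0.587, 1.569, 2.657]
contact_force: [0.2, 0.0, -3.1]
opening: 0.0717
time: 12.48
tool_pos: [0.5244, -0.2216, 0.3022]
tool_rot: [-0.72, 1.568, 2.503]
contact_force: [0.3, 0.2, -2.8]
opening: 0.0717
[ 0.52440607 -0.2216407   0.30221033] -1.4900113084834465
```

View pics/w5.png

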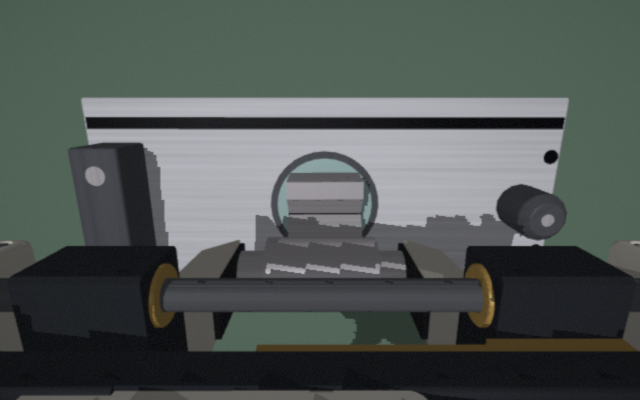

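```bash
python3 -m inch '1.2 0 -20 0 0.6; 0 0 -20 0 0.6; 0 0 -10 0 0.6; 0 0 -3 0 0.6; 0 0 -2 0 0.6; 0 0 0 0 0.6; 0 0 0 0 0.6; 0 0 0 0 0.6'; python3 -m inch '0 0 -1.5 0 0.6; 0 0 0 0 0.6; 0 0 0 0 0.6'
```

```text
time: 13.2
tool_pos: [0.5264, -0.2222, 0.2492]
tool_rot: [2.485, 1.569, -0.575]
contact_force: [0.2, 0.1, -3.3]
opening: 0.0715
time: 13.45
tool_pos: [0.5261, -0.2222, 0.2469]
tool_rot: [2.309, 1.57, -0.752]
contact_force: [0.5, 0.1, -3.1]
opening: 0.072
```

```bash
python3 -m inch '0 0 -1.5 0 0.6; 0 0 -1 0 0.6; 0 0 0 0 0.6; 0 0 0 0 0.6'; python3 -m inch '0 0 -1 0 0.6; 0 0 0 0 0.6; 0 0 0 0 0.6'; python3 -m inch '0 0 -1 0 0.6; 0 0 0 0 0.6; 0 0 0 0 0.6'
```

```text
time: 13.78
tool_pos: [0.5261, -0.2222, 0.2441]
tool_rot: [-0.321, 1.571, 2.902]
contact_force: [0.4, 0.5, -1.5]
opening: 0.0716
time: 14.03
tool_pos: [0.5263, -0.2222, 0.2434]
tool_rot: [2.528, 1.57, -0.532]
contact_force: [1.0, -0.6, -1.2]
opening: 0.0719
time: 14.28
tool_pos: [0.5266, -0.2223, 0.2428]
tool_rot: [2.597, 1.569, -0.463]
contact_force: [3.3, -0.2, 1.1]
opening: 0.072
```

```bash
python3 -m inch '0.5 0 -0.8 0 0.6; 0 0 0 0 0.6; 0 0 0 0 0.6'; python3 -m inch '0 0 -0.8 0 0.6; 0 0 0 0 0.6; 0 0 0 0 0.6'
```

```text
time: 14.53
tool_pos: [0.5271, -0.2223, 0.2422]
tool_rot: [2.556, 1.569, -0.504]
contact_force: [2.7, 0.7, 5.7]
opening: 0.0719
time: 14.78
tool_pos: [0.5271, -0.2223, 0.2422]
tool_rot: [2.554, 1.568, -0.506]
contact_force: [0.2, 1.1, 10.7]
opening: 0.0718
```

```bash
python3 -m inch '0 0 0.8 0 0.6; 0 0 0 0 1; 0 0 0 0 1; 0 0 0 0 1; 0 0 0 0 1; 0 0 15 0 1; 0 0 25 0 1; 0 0 35 0 1'; python3 -m inch '0 0 0 0 1; 0 0 0 0 1'; python3 - <<'E'
from h import *
c=get('wrist'); save(c,'w6.png'); s=c['s']; M=R.from_euler('xyz',s['tool_rot']).as_matrix(); print(s['tool_pos'],np.arctan2(M[1,1],M[0,1]))
save(c,'w6b.png',(240,140,400,260),5)
E
```

```text
time: 15.45
tool_pos: [0.5258, -0.2219, 0.3144]
tool_rot: [-0.583, 1.564, 2.64]
contact_force: [1.7, 0.3, 0.2]
opening: 0.092
time: 15.62
tool_pos: [0.5269, -0.2224, 0.3182]
tool_rot: [2.473, 1.567, -0.588]
contact_force: [0.0, -0.1, -0.0]
opening: 0.0918
[ 0.52688462 -0.22239734  0.3182131 ] -1.4899145727950716
```

View pics/w6b.png

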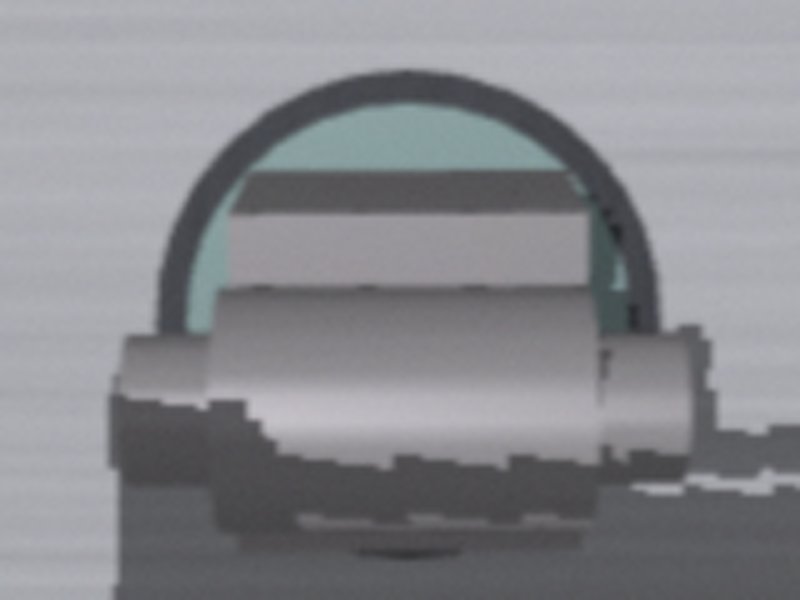

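```bash
python3 -m inch '1.6 29.5 1 0.0683 1; 1.6 29.5 1 0.0683 1; 1.6 29.5 1 0.0683 1; 1.6 29.5 1 0.0683 1; 1.6 29.5 1 0.0683 1; 1.6 29.5 1 0.0683 1; 1.6 29.5 1 0.0683 1; 1.6 29.5 1 0.0683 1'; python3 -m inch '1.6 29.5 1 0.0683 1; 1.6 29.5 1 0.0683 1; 1.6 29.5 1 0.0683 1; 1.6 29.5 1 0.0683 1; 1.6 29.5 1 0.0683 1; 1.6 29.5 1 0.0683 1; 1.6 29.5 1 0.0683 1; 1.6 29.5 1 0.0683 1';python3 -m inch '1.6 29.5 0 0.0683 1; 1.6 29 0 0.0683 1; 0 0 0 0 1; 0 0 0 0 1; 0 0 0 0 1';  python3 - <<'E'
from h import *
c=get('wrist'); save(c,'w7.png'); s=c['s']; M=R.from_euler('xyz',s['tool_rot']).as_matrix(); print(s['tool_pos'],np.arctan2(M[1,1],M[0,1]))
save(c,'w7b.png',(240,130,400,250),5)
E
```

```text
time: 16.33
tool_pos: [0.5388, 0.0152, 0.3228]
tool_rot: [-0.7, 1.567, 3.072]
contact_force: [0.6, -0.7, -1.2]
opening: 0.0913
time: 17.0
tool_pos: [0.5517, 0.2512, 0.3305]
tool_rot: [-0.833, 1.567, -2.797]
contact_force: [-0.6, -0.5, -0.3]
opening: 0.0919
time: 17.42
tool_pos: [0.5551, 0.3079, 0.3308]
tool_rot: [-0.742, 1.568, -2.574]
contact_force: [0.4, -0.9, 0.4]
opening: 0.0917
[0.55514486 0.30788011 0.33083608] -0.26109207836460907
```

View pics/w7.png

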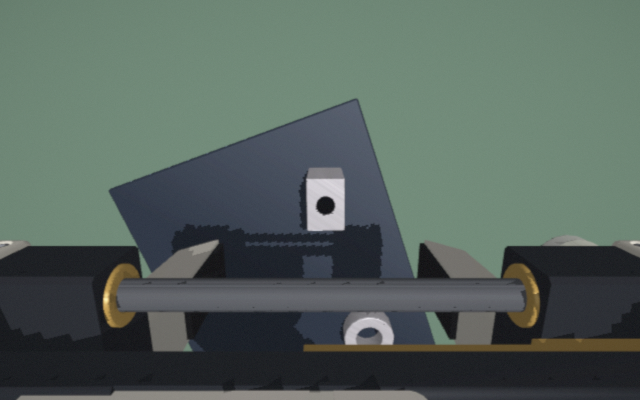

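View pics/w7b.png

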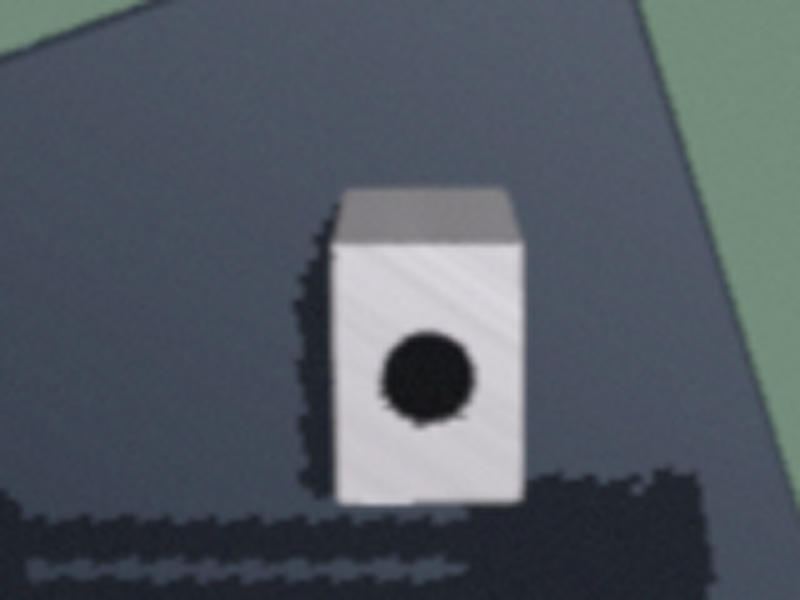

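```bash
python3 - <<'E'
from h import *
c=get('wrist'); s=c['s']; M=R.from_euler('xyz',s['tool_rot']).as_matrix()
f=lambda p:np.array(p)/5+[240,130]
P=cast(c,f([(330,242),(523,242),(524,501),(337,504)]),.055); m=P.mean(0)
print('mean',m,'tool yz off',((m-s['tool_pos'])@M[:,1:]*1000).round(1))
for i in range(4):
    d=P[(i+1)%4]-P[i];print(np.linalg.norm(d),np.arctan2(d[1],d[0]))
E
```

```text
mean [0.55821746 0.30717376 0.055     ] tool yz off [ 3.3 -1. ]
0.027968403876264678 -0.263373528996799
0.0396998697163288 -1.8130568299132137
0.028204370207312233 2.8952739096659634
0.04017659231307048 1.3225131898191018
```

```bash
python3 -m inch '3 -0.7 -25 0 1; 0 0 -30 0 1; 0 0 -30 0 1; 0 0 -30 0 1; 0 0 -22 0 1; 0 0 0 0 1; 0 0 0 0 0; 0 0 0 0 0' 30; python3 -m inch '0 0 0 0 0; 0 0 0 0 0; 0 0 0 0 0; 0 0 0 0 0; 0 0 0 0 0; 0 0 0 0 0; 0 0 0 0 0; 0 0 0 0 0'
```

```text
time: 18.18
tool_pos: [0.5592, 0.3072, 0.1971]
tool_rot: [2.165, 1.568, 0.333]
contact_force: [0.1, -1.0, 0.7]
opening: 0.0828
time: 18.85
tool_pos: [0.5584, 0.3077, 0.1954]
tool_rot: [0.655, 1.571, -1.176]
contact_force: [0.3, 0.1, 1.3]
opening: 0.0299
```

```bash
python3 -m inch '0 0 0 0 0; 0 0 0 0 0; 0 0 10 0 0; 0 0 25 0 0; 0 0 35 0 0; 0 0 30 0 0; 0 0 0 0 0'; python3 -m inch '-2.4 -28.7 0 0.0215 0; -2.4 -28.7 0 0.0215 0; -2.4 -28.7 0 0.0215 0; -2.4 -28.7 0 0.0215 0; -2.4 -28.7 0 0.0215 0; -2.4 -28.7 0 0.0215 0; -2.4 -28.7 0 0.0215 0; -2.4 -28.7 0 0.0215 0'; python3 -m inch '-2.4 -28.7 0 0.0215 0; -2.4 -28.7 0 0.0215 0; -2.4 -28.7 0 0.0215 0; -2.4 -28.7 0 0.0215 0; -2.4 -28.7 0 0.0215 0; -2.4 -28.7 0 0.0215 0; -2.4 -28.7 0 0.0215 0; -2.4 -28.7 0 0.0215 0'; python3 -m inch '0 0 0 0 0; 0 0 0 0 0';  python3 - <<'E'
from h import *
c=get('wrist'); save(c,'w8.png'); s=c['s']; M=R.from_euler('xyz',s['tool_rot']).as_matrix(); print(s['tool_pos'],np.arctan2(M[1,1],M[0,1]))
E
```

```text
time: 19.43
tool_pos: [0.5597, 0.3082, 0.3028]
tool_rot: [2.209, 1.559, 0.377]
contact_force: [1.2, 0.6, -2.8]
opening: 0.028
time: 20.1
tool_pos: [0.5386, 0.0767, 0.2952]
tool_rot: [-1.351, 1.57, -3.009]
contact_force: [1.3, 0.6, -3.5]
opening: 0.0282
time: 20.77
tool_pos: [0.5194, -0.1529, 0.2952]
tool_rot: [-2.088, 1.57, 2.708]
contact_force: [1.0, 0.3, -3.1]
opening: 0.0275
time: 20.93
tool_pos: [0.5195, -0.1529, 0.2951]
tool_rot: [-2.115, 1.57, 2.678]
contact_force: [-0.5, 0.2, -2.5]
opening: 0.0277
[ 0.51954852 -0.15292732  0.29505076] 0.08037775635588118
```

View pics/w8.png

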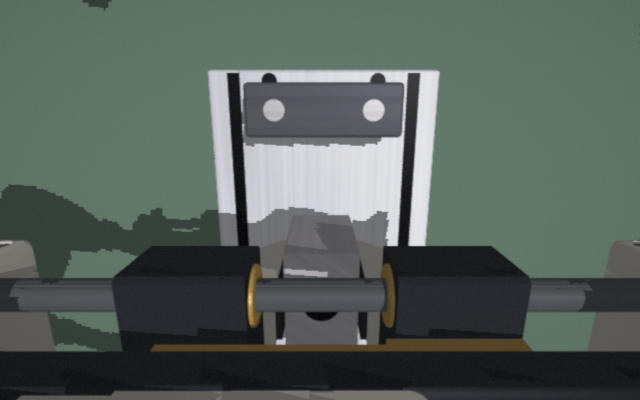

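```bash
python3 -m inch '0 0 -25 0 0; 0 0 -25 0 0; 0 0 -14 0 0; 0 0 -5 0 0; 0 0 -2 0 0; 0 0 0 0 0; 0 0 0 0 0; 0 0 0 0 0'; python3 -m inch '0 0 -1.5 0 0; 0 0 0 0 0; 0 0 0 0 0'
```

```text
time: 21.65
tool_pos: [0.5204, -0.1515, 0.2255]
tool_rot: [1.094, 1.569, -0.393]
contact_force: [0.6, -0.3, -3.1]
opening: 0.0281
time: 21.9
tool_pos: [0.52, -0.1516, 0.2233]
tool_rot: [1.188, 1.57, -0.3]
contact_force: [0.1, 0.2, -3.9]
opening: 0.0278
```

```bash
python3 -m inch '0 0 -1 0 0; 0 0 0 0 0; 0 0 0 0 0';  python3 -m inch '0 0 -1 0 0; 0 0 0 0 0; 0 0 0 0 0'
```

```text
time: 22.15
tool_pos: [0.52, -0.1516, 0.2219]
tool_rot: [-2.24, 1.571, 2.556]
contact_force: [-0.1, -0.1, -3.8]
opening: 0.0279
time: 22.4
tool_pos: [0.52, -0.1516, 0.2208]
tool_rot: [-2.239, 1.571, 2.557]
contact_force: [-1.2, 0.2, -2.6]
opening: 0.0278
```

```bash
python3 -m inch '0 0 -1 0 0; 0 0 0 0 0; 0 0 0 0 0'; python3 -m inch '0 0 -0.5 0 0; 0 0 0 0 0; 0 0 0 0 0'
```

```text
time: 22.65
tool_pos: [0.52, -0.1516, 0.2204]
tool_rot: [1.098, 1.57, -0.389]
contact_force: [-1.8, 0.8, 2.1]
opening: 0.0278
time: 22.9
tool_pos: [0.52, -0.1516, 0.2203]
tool_rot: [1.014, 1.57, -0.473]
contact_force: [-3.1, 0.8, 7.3]
opening: 0.0276
```

```bash
python3 -m inch '0 0 0.6 0 0; 0 0 0 0 0.7; 0 0 0 0 0.7; 0 0 0 0 0.7; 0 0 0 0 0.8; 0 0 0 0 1; 0 0 20 0 1; 0 0 35 0 1'; python3 -m inch '0 0 40 0 1; 0 0 0 0 1; 0 0 0 0 1'; python3 - <<'E'
from h import *
c=get('wrist'); save(c,'w9.png'); s=c['s']; M=R.from_euler('xyz',s['tool_rot']).as_matrix(); print(s['tool_pos'],np.arctan2(M[1,1],M[0,1]))
E
```

```text
time: 23.57
tool_pos: [0.519, -0.1512, 0.2723]
tool_rot: [-2.08, 1.563, 2.716]
contact_force: [0.6, 0.5, -0.0]
opening: 0.0698
time: 23.82
tool_pos: [0.5205, -0.1518, 0.3173]
tool_rot: [1.069, 1.565, -0.418]
contact_force: [0.1, -0.1, -0.4]
opening: 0.0892
[ 0.52049724 -0.15175497  0.31733005] 0.08354190204926783
```

View pics/w9.png

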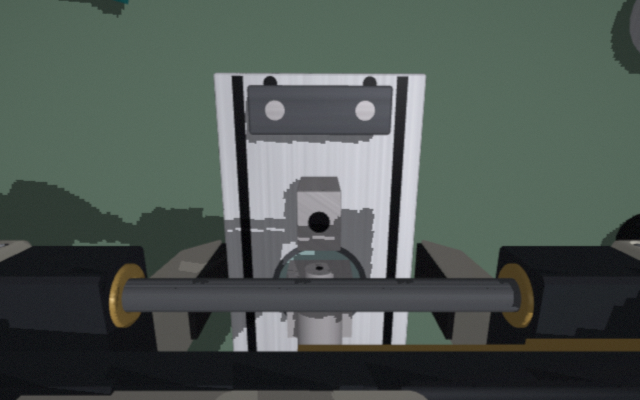

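```bash
python3 -m inch '3.6 29 -1 0 1; 3.6 29 -1 0 1; 3.6 29 -1 0 1; 3.6 29 -1 0 1; 3.6 29 -1 0 1; 3.6 29 -1 0 1; 3.6 29 -1 0 1; 3.6 29 -1 0 1'; python3 -m inch '3.6 29 -1 0 1; 3.6 29 -1 0 1; 3.6 29 -1 0 1; 0 0 0 0 1; 0 0 0 0 1; 0 0 0 0 1'; python3 - <<'E'
from h import *
c=get('wrist'); save(c,'w10.png'); s=c['s']; M=R.from_euler('xyz',s['tool_rot']).as_matrix(); print(s['tool_pos'],np.arctan2(M[1,1],M[0,1]))
save(c,'w10b.png',(240,140,400,260),5)
E
```

```text
time: 24.53
tool_pos: [0.5483, 0.0819, 0.305]
tool_rot: [-1.636, 1.567, -3.123]
contact_force: [0.3, 0.9, 1.0]
opening: 0.0914
time: 25.03
tool_pos: [0.5592, 0.1671, 0.3025]
tool_rot: [-1.354, 1.568, -2.841]
contact_force: [-0.2, -0.7, -0.3]
opening: 0.0922
[0.55924328 0.16708212 0.30253575] 0.08396293597521039
```

View pics/w10b.png

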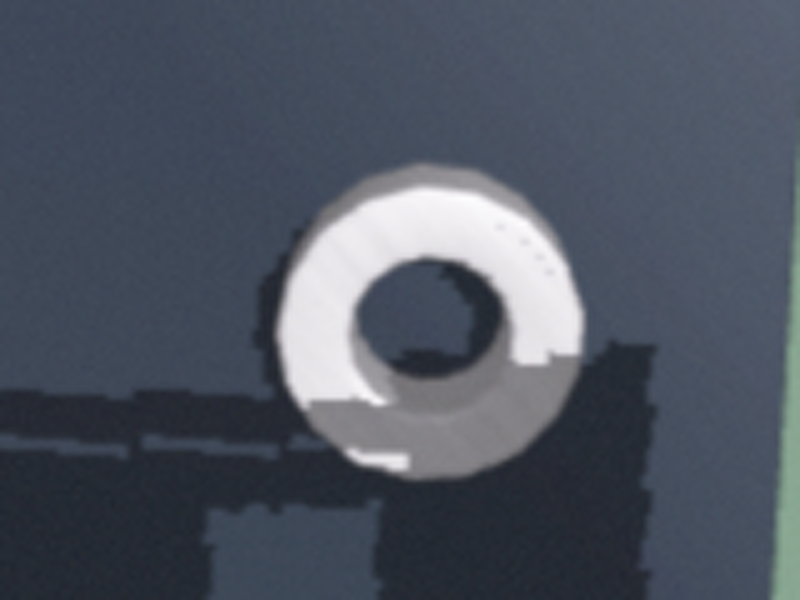

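```bash
python3 - <<'E'
from h import *
c=get('wrist'); s=c['s']
f=lambda p:np.array(p)/5+[240,140]
P=cast(c,f([(277,333),(584,333),(430,186),(430,480)]),.025)[:,:2]
print((P[0]+P[1])/2,(P[2]+P[3])/2,np.linalg.norm(P[0]-P[1]),np.linalg.norm(P[2]-P[3]),s['tool_pos'])
E
```

```text
[0.56247786 0.16604389] [0.5624497  0.16552874] 0.04574311642898172 0.04549978852141198 [0.55938552 0.16659272 0.30292579]
```

```bash
python3 -m inch '3 -1 -25 0 1; 0 0 -30 0 1; 0 0 -30 0 1; 0 0 -20 0 1; 0 0 -12 0 1; 0 0 0 0 1; 0 0 0 0 0; 0 0 0 0 0' 25; python3 -m inch '0 0 0 0 0; 0 0 0 0 0; 0 0 0 0 0; 0 0 0 0 0; 0 0 0 0 0; 0 0 0 0 0; 0 0 0 0 0'
```

```text
time: 25.8
tool_pos: [0.5631, 0.1661, 0.1882]
tool_rot: [1.634, 1.569, 0.146]
contact_force: [0.2, -0.0, 0.1]
opening: 0.0828
time: 26.38
tool_pos: [0.5626, 0.1665, 0.1872]
tool_rot: [1.485, 1.571, -0.002]
contact_force: [-0.9, -0.8, 1.7]
opening: 0.0449
```

```bash
python3 -m inch '0 0 10 0 0; 0 0 20 0 0; 0 0 30 0 0; 0 0 35 0 0; 0 0 35 0 0; 0 0 0 0 0'; python3 -m inch '-2 -28.7 0 0 0; -2 -28.7 0 0 0; -2 -28.7 0 0 0; -2 -28.7 0 0 0; -2 -28.7 0 0 0; -2 -28.7 0 0 0; -2 -28.7 0 0 0; -2 -28.7 0 0 0'
```

```text
time: 26.88
tool_pos: [0.564, 0.1668, 0.3249]
tool_rot: [1.647, 1.558, 0.16]
contact_force: [1.5, 0.9, -1.1]
opening: 0.0445
time: 27.55
tool_pos: [0.5461, -0.0644, 0.317]
tool_rot: [-1.991, 1.57, 2.804]
contact_force: [1.2, 0.8, -1.4]
opening: 0.045
```

```bash
python3 -m inch '-2 -28.7 0 0 0; -2 -28.7 0 0 0; -2 -28.7 0 0 0; -2 -28.7 0 0 0; -2 -28.7 0 0 0; -2 -28.7 0 0 0; -2 -28.7 0 0 0; -1 -28.5 0 0 0'; python3 -m inch '0 0 0 0 0; 0 0 0 0 0';  python3 - <<'E'
from h import *
c=get('wrist'); save(c,'w11.png'); s=c['s']; M=R.from_euler('xyz',s['tool_rot']).as_matrix(); print(s['tool_pos'],np.arctan2(M[1,1],M[0,1]))
E
```

```text
time: 28.22
tool_pos: [0.531, -0.2939, 0.3169]
tool_rot: [-2.332, 1.57, 2.464]
contact_force: [-0.1, 0.4, -1.5]
opening: 0.0448
time: 28.38
tool_pos: [0.5311, -0.2939, 0.3165]
tool_rot: [-2.441, 1.57, 2.352]
contact_force: [-0.3, 0.5, -2.5]
opening: 0.0449
[ 0.53105924 -0.29393646  0.31652751] 0.08077136004683713
```

View pics/w11.png

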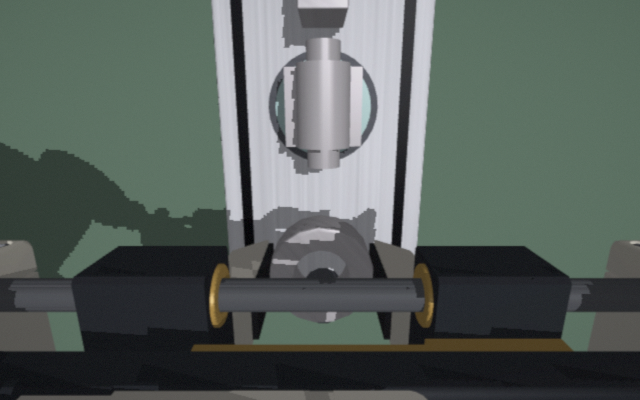

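```bash
python3 -m inch '0 0 -25 0 0; 0 0 -30 0 0; 0 0 -25 0 0; 0 0 -14 0 0; 0 0 -4 0 0; 0 0 -2 0 0; 0 0 0 0 0; 0 0 0 0 0'; python3 -m inch '0 0 0 0 0; 0 0 -1 0 0; 0 0 0 0 0; 0 0 0 0 0'
```

```text
time: 29.1
tool_pos: [0.5321, -0.2924, 0.2184]
tool_rot: [0.89, 1.569, -0.597]
contact_force: [-0.2, -0.1, -1.8]
opening: 0.0446
time: 29.43
tool_pos: [0.5316, -0.2926, 0.2164]
tool_rot: [0.97, 1.57, -0.518]
contact_force: [0.4, 0.8, -2.1]
opening: 0.0447
```

```bash
python3 -m inch '0 0 -2 0 0; 0 0 -1 0 0; 0 0 0 0 0; 0 0 0 0 0'; python3 -m inch '0 0 -1 0 0; 0 0 0 0 0; 0 0 0 0 0'; python3 -m inch '0 0 -1 0 0; 0 0 0 0 0; 0 0 0 0 0'
```

```text
time: 29.77
tool_pos: [0.5316, -0.2926, 0.2128]
tool_rot: [-2.377, 1.571, 2.419]
contact_force: [0.6, -0.1, -2.0]
opening: 0.0448
time: 30.02
tool_pos: [0.5317, -0.2926, 0.2122]
tool_rot: [0.908, 1.57, -0.579]
contact_force: [-1.1, 0.6, 0.4]
opening: 0.045
time: 30.27
tool_pos: [0.5316, -0.2926, 0.2122]
tool_rot: [0.79, 1.57, -0.697]
contact_force: [-3.0, 1.7, 6.7]
opening: 0.0449
```

Seated; release, rise, and go aside so that both fixed cameras see everything.

```bash
python3 -m inch '0 0 0.6 0 0; 0 0 0 0 1; 0 0 0 0 1; 0 0 0 0 1; 0 0 0 0 1; 0 0 0 0 1; 0 0 20 0 1; 0 0 35 0 1'; python3 -m inch '0 0 40 0 1; 0 0 0 0 1; 0 0 0 0 1'; python3 - <<'E'
from h import *
c=get('wrist'); save(c,'w12.png'); s=c['s']; print(s['tool_pos'])
E
python3 -m inch '0 20 20 0 1; 0 30 10 0 1; 0 30 5 0 1; 0 35 0 0 1; 0 35 0 0 1; 0 35 0 0 1; 0 35 0 0 1; 0 35 0 0 1'; python3 -m inch '0 35 0 0 1; 0 35 0 0 1; 0 35 0 0 1; 0 35 0 0 1; 0 35 0 0 1; 0 35 0 0 1; 0 35 0 0 1; 0 0 0 0 1'; python3 - <<'E'
from h import *
t=get('top'); save(t,'t13.png'); save(t,'t13b.png',(325,130,485,250),5)
c=get('side'); save(c,'s13b.png',(300,180,510,335),3.8); print(t['s']['tool_pos'],t['s']['qvel'].round(3))
E
```

```text
time: 30.93
tool_pos: [0.5306, -0.2919, 0.2632]
tool_rot: [-2.288, 1.562, 2.508]
contact_force: [-0.1, 0.2, 0.5]
opening: 0.0869
time: 31.18
tool_pos: [0.5321, -0.2929, 0.3094]
tool_rot: [0.862, 1.565, -0.625]
contact_force: [0.0, -0.3, -0.8]
opening: 0.092
[ 0.53209928 -0.2928793   0.30938808]
time: 31.9
tool_pos: [0.531, -0.0359, 0.3399]
tool_rot: [-1.882, 1.568, 2.914]
contact_force: [1.8, 0.7, 0.1]
opening: 0.0916
time: 32.57
tool_pos: [0.5306, 0.2125, 0.3398]
tool_rot: [-2.185, 1.568, 2.615]
contact_force: [-0.6, -0.9, 0.5]
opening: 0.092
[0.53059695 0.21253125 0.33975327] [-0.078 -0.017  0.04  -0.048 -0.005 -0.087]
```

View pics/w12.png

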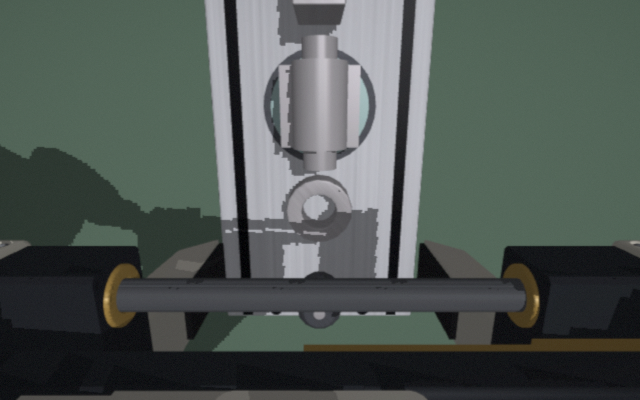

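View pics/t13.png

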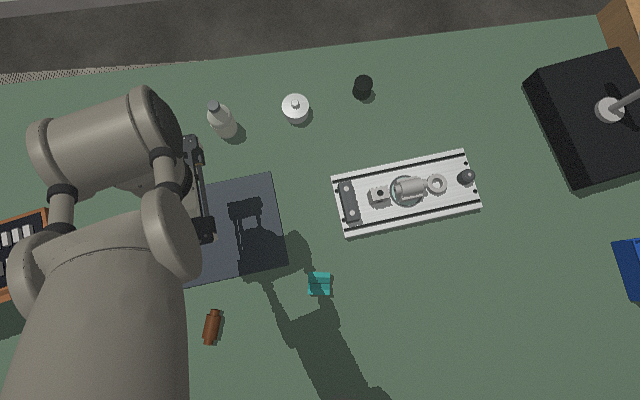

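View pics/t13b.png

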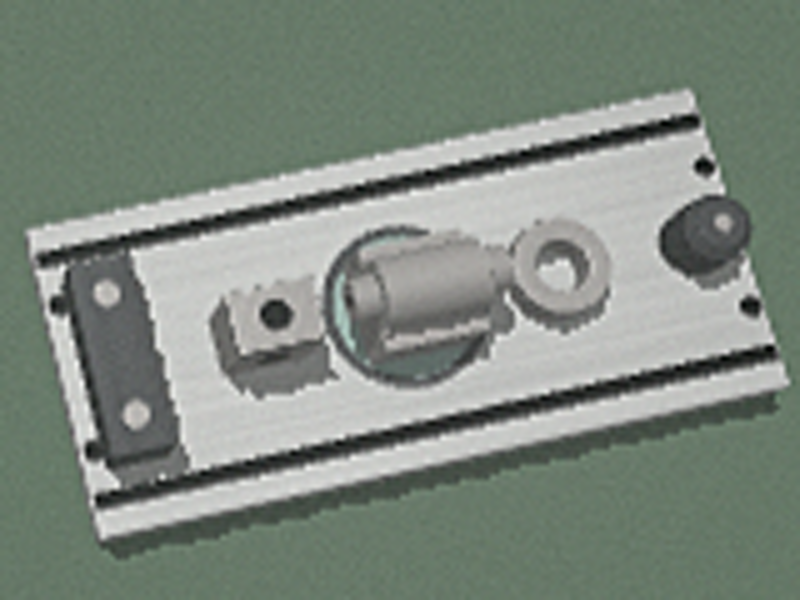

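View pics/s13b.png

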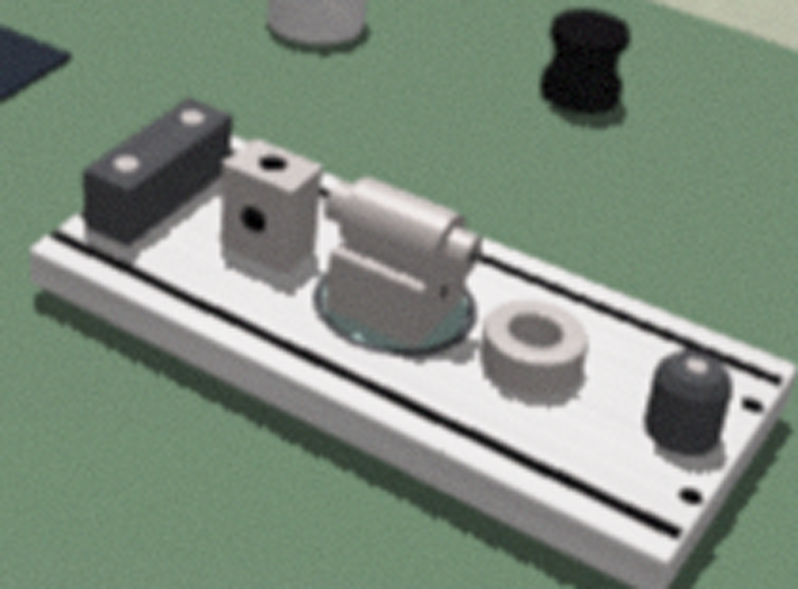

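```bash
python3 -m inch '0 0 0 0 1; 0 0 0 0 1; 0 0 0 0 1; 0 0 0 0 1'; python3 - <<'E'
from h import *
t=get('top');c=get('side')
f=lambda p:np.array(p)/5+[325,130]; g=lambda p:np.array(p)/3.8+[300,180]
w=np.array([.5256,-.2222]);a=.08;Y=np.array([-np.sin(a),np.cos(a)]);X=np.array([np.cos(a),np.sin(a)])
st=w+.14*Y;po=w-.14*Y
for n,cam,uv,z in (('block top',t,f((276,314)),.08),('block side',c,g((272,163)),.08),('ring top',t,f((560,265)),.05),('ring side',c,g((535,330)),.05)):
    p=cast(cam,[uv],z)[0][:2]; print(n,'x,y in plate mm',((p-w)@X*1000).round(1),((p-w)@Y*1000).round(1),'d stop/post',(np.linalg.norm(p-st)*1000).round(1),(np.linalg.norm(p-po)*1000).round(1))
print(t['s']['qvel'].round(3),t['s']['time'])
E
```

```text
time: 33.0
tool_pos: [0.5318, 0.2063, 0.3416]
tool_rot: [-0.985, 1.571, -2.474]
contact_force: [-0.3, -0.0, 0.2]
opening: 0.0917
block top x,y in plate mm -1.6 71.7 d stop/post 68.3 211.7
block side x,y in plate mm 1.0 71.1 d stop/post 68.9 211.1
ring top x,y in plate mm -1.7 -68.3 d stop/post 208.3 71.7
ring side x,y in plate mm 0.2 -71.3 d stop/post 211.3 68.7
[ 0.006 -0.001 -0.003  0.001 -0.001  0.001] 33.0
```

All within tolerance, bystanders unmoved, arm clear and still.

```bash
python3 -c "
from cell import workorder; print(workorder.hand_in())"
```

```text
the job is handed in; nothing more can be done
None
```

All four parts are set up on the plate and I handed the job in at about 33 s. The hand-in reports no verdict. Each part was lowered until the wrist force showed contact, and only then released.

| Part | Last check | Allowed |
|---|---|---|
| V-block | about 0.5 mm from the window's centre, groove within about 0.01 rad of the plate's long axis | 10 mm, 0.15 rad |
| Shaft | tool stopped at 0.2422 m, the height worked out for a seated shaft; looks centred to about 1 mm in the wrist picture | 12 mm lengthwise |
| Drilled block | upright, 68–69 mm from the stop, within 2 mm of the middle line | 50–81 mm, 15 mm |
| Ring gauge | flat, 69–72 mm from the post, within 2 mm of the middle line | 50–81 mm, 15 mm |

- **Bystanders and look-alikes:** the loupe, bottle and pot, and the brown and turquoise look-alikes, are in the same places in the last top picture as in the first.
- **Robot:** the gripper was open, clear of everything and standing still at hand-in.
- **Disagreements:** no check failed. The top and side cameras differed by up to 3 mm on the block and ring, which is within the tolerances.

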